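# Reset the tripped bench power unit through its shuttered well

## Robot

A 6-joint arm with a two-finger parallel gripper is mounted at the origin on a cart in front of the work surface, level with it; the furniture and walls round the work are solid. World frame = base frame: x ahead of the robot, y to its left, z up, the work surface at z = 0. Lengths are in m, angles in rad, forces in N, time in s.
With the tool pointing down it reaches from about 0.35 to 0.8 m from the base axis. Payload 7.3 kg.
Tool frame: the origin (TCP) lies midway between the tips of the shut fingers; the grasp point (between the pads) lies 19 mm behind it; z points along the fingers, y is the direction in which the jaws open and shut (so a half turn about z gives the same grasp; the last joint's range is limited). The gripper opens to 85 mm and grips with 20 to 120 N. Pads are 22 mm wide; open, the fingers measure 114 mm over their backs; the gripper's body (76 mm by 85 mm) begins 54 mm behind the grasp point. The pads swing forward as they close: fully open they stand 13 mm farther back than shut.
Start: joints at [-1.36, 0.342, 1.524, -0, 1.275, -0.146], TCP at [0.183, -0.492, 0.231] pointing down, gripper open.
Joint ranges: [-2.53, 2.53], [-0.77, 2.02], [0.04, 2.7], [-1, 4.14], [0.28, 2.66], [-3.11, 3.11]. Speed limits (rad/s): [2.57, 2.57, 3.14, 3.14, 3.14, 3.14].

## Interface

Orientations are given as a 3x3 rotation matrix whose columns are the frame's x, y, z axes.
In Python, from cell import env gives the robot as it stands.
- The arm moves only by the tool servo_tool, never from a script. Its argument "steps" is a list of rows, each a list of 3 entries, a list of its own where there are three numbers: the shift along the tool's x, y, z in mm, then the turn, a rotation vector about the tool's x, y, z in degrees, then the opening, from 0 (shut) to 1 (fully open). In form: [[[tx, ty, tz], [ax, ay, az], fingers], ...]. A call has 1 to 8 rows; each row is the pose to reach, as a shift and turn from the pose commanded when the call began, along the tool's axes at that moment; what a row does not reach only later rows make up. A row lasts 1/10 s, in which the tool goes at most 50 mm and 8.59 degrees, less where a joint would pass 70% of its speed; a pose out of reach is approached as far as the arm can. A call with a gripper value outside its range is refused whole. The fingers move at their own pace and stop on an object; "force" is the grip in N (left out, the last holds). Time passes only in rows, so rows that repeat a pose let the fingers close. It gives the time, the measured TCP pose, the force and the opening at its end, in the units of the state.
- env.get_state(): the state, without advancing time (a new reading comes with each control period).
- env.capture(name): name is "scene" or "top"; returns a dict with "pixels" (400x640x3 uint8, blue, green, red), "z_map" (400x640 float32, m along the optical axis (not along the pixel's ray), 0 where there is no reading), "intrinsics" (3x3 intrinsics, pixels), "T" (4x4, takes a point from camera to world coordinates). Camera axes: x right, y up, looking along -z (the intrinsics and any distortion apply to the point x, -y, -z); pixel columns grow to the right and rows downward; lengths in m; the calibration is good to about 2 mm. A picture is of the moment at which its call begins.
- env.hand_in(): hands the job in, once; it reports no verdict.
The state is a dict: "time": time; "joint_positions": joint angles; "dq": joint speeds; "joint_torque": joint torques, N m; "position": TCP position; "orientation": TCP orientation; "contact_force": force on the tool from outside, world axes, zero at the start; "torque": the same for the moment, N m; "opening": opening from 0.0 (shut) to 1.0 (fully open).
Only numpy, scipy, OpenCV 4.12 (cv2) and the standard library are available. Lean on these libraries where they do the work, as an engineer would, in place of code of your own. Each camera call takes 0.05 s, during which the arm holds its last target.

## Task

The bench power unit has tripped. With the fingertips only, push the sliding dust shutter on its top fully open by the side of its rib, reach down into the well under it and press the sunken reset key all the way down for a moment, then let the key rise and push the shutter fully shut again. Do not pinch the rib, shove or lift the unit, press the raised start key, or disturb the tools around it.

Things in the scene. Friction and masses are not known exactly. Their poses are not given: they have to be found in the camera images.
- unit: grey loose power unit on rubber feet, about 2.5 kg, 120 (x) x 230 (y) x 70 mm high (z), upright. Origin: centre of its underside. Its own +y runs along its long side, from the well end to the start-key end; +x points to its back, away from the robot (within 0.3 rad). Along the top, at its x = +-35 mm, run two 5 mm wide, 7 mm high shutter rails, from y = -105 to +60 mm
- well_mouth (a point): centre of the round well's mouth, in the plane of the unit's top (70 mm above the bench), 65 mm from the unit's origin towards its -y end. Well: 50 mm diameter, straight sides, 38 mm deep, its centre line upright
- reset_key_top (a point): centre of the flat top of the sunken round reset key, 28 mm diameter, standing in the middle of the well; at rest 24 mm below the unit's top
- reset_key (a joint): how far the reset key is pressed down (m): 0 at rest, 0.005 at its bottom stop; springs back by itself; needs about 1.3 N to start and 4.6 N at the bottom
- shutter (a joint): shutter position (m): 0 fully shut (centred over the well), 0.066 fully open, moving along the unit's +y. Stays where it is left; about 1.5 N of friction; stops at both ends. Plate 64 x 64 x 4 mm lying on the unit's top
- rib_top (a point): middle of the top edge of the upright rib on the shutter; the rib is 48 mm long (along the unit's x), 10 mm thick (along y), its top 14 mm above the plate and 18 mm above the unit's top. It stands 25 mm from the plate's centre towards the unit's +y and moves with the shutter
- rib_near_well: the half of the rib (5 mm thick) on the unit's -y side: its face is pushed to open. Origin: centre of the half's underside, on the plate
- rib_far: the other half of the rib (5 mm thick), on the unit's +y side: its face is pushed to shut. Origin: centre of the half's underside, on the plate
- start_key (a joint): how far the start key is pressed (m): 0 at rest, 0.005 at its stop; leave alone
- start_key_top (a point): centre of the top of the raised round start key, 22 mm diameter, on the unit's top near its +y end, 95 mm from the unit's origin; its top is 9.5 mm above the unit's top
- glue_tin: dark green round tin with a pale lid, 66 mm diameter, 60 mm high, a bystander at either end of the unit. Origin: centre of its underside
- iron_block: small black iron block, 45 x 60 x 42 mm, a bystander behind the unit. Origin: centre of its underside
- green_driver: screwdriver with a green handle, 120 mm long, 20 mm thick, lying at the other end of the unit from the glue tin. Origin: underside, half-way along

How it is judged:
By the outcome, as a careful person would: the job done as asked, in the order asked, and still so for the second after the job is handed in, with the robot touching nothing.
It also fails if it takes over 45 s, if anything falls off the work surface, if the arm or the gripper's body presses on something with over 40 N, if the wrist force passes 120 N, or if a joint passes its speed limit or range.

## Working session

There is one attempt and no reset: what is moved stays moved. The work goes in short steps, Python scripts to look and compute and a tool call to move; the robot and the scene stay as the last step left them, time stands still between calls to the robot, and variables do not carry over. Pictures are saved under pics/ and viewed, and the job is handed in when it is done.

Besides the shell and the picture viewer there is one more tool, called as name([rows], argument=value, ...), one row to a line, values as JSON. servo_tool: Moves the arm, as the interface text tells. Its arguments: {"type":"object","properties":{"steps":{"type":"array","items":{"type":"array"}},"force":{"type":"number"}},"required":["steps"]}

```bash
mkdir -p pics; ls
cat > h.py <<'E'
import numpy as np,cv2,pickle
from cell import env
def cap(n,f):
    c=env.capture(n); cv2.imwrite(f'pics/{f}.png',c['pixels']); pickle.dump(c,open(f'pics/{f}.pkl','wb')); return c
def world(c,u,v,d=None):
    if d is None: d=float(c['z_map'][int(round(v)),int(round(u))])
    K=np.array(c['intrinsics'])
    p=np.array([(u-K[0,2])/K[0,0]*d,-(v-K[1,2])/K[1,1]*d,-d,1])
    return (np.array(c['T'])@p)[:3]
E
python3 - <<'E'
from h import *
np.set_printoptions(precision=4,suppress=True)
for n in ['scene','top']:
    c=cap(n,n+'0'); print({k:(np.array(v) if k in('T','intrinsics') else None) for k,v in c.items()})
print(env.get_state())
E
```

```text
pics
{'pixels': None, 'z_map': None, 'intrinsics': array([[436.3736,   0.    , 323.2165],
       [  0.    , 436.3736, 199.1997],
       [  0.    ,   0.    ,   1.    ]]), 'T': array([[-0.8523,  0.2787, -0.4426,  0.122 ],
       [-0.5228, -0.4301,  0.736 ,  0.6198],
       [ 0.0148,  0.8587,  0.5123,  0.5725],
       [ 0.    ,  0.    ,  0.    ,  1.    ]])}
{'pixels': None, 'z_map': None, 'intrinsics': array([[446.2053,   0.    , 328.2357],
       [  0.    , 446.2053, 202.848 ],
       [  0.    ,   0.    ,   1.    ]]), 'T': array([[-0.0268,  0.9971, -0.0711,  0.4669],
       [-0.9993, -0.025 ,  0.0261, -0.0686],
       [ 0.0242,  0.0717,  0.9971,  0.9489],
       [ 0.    ,  0.    ,  0.    ,  1.    ]])}
{'time': 0.1, 'joint_positions': array([-1.36  ,  0.3426,  1.5249,  0.    ,  1.2754, -0.146 ]), 'dq': array([ 0.0019, -0.001 , -0.0021,  0.0004, -0.0002,  0.0003]), 'joint_torque': array([  0.0014, -43.4448, -24.649 ,  -0.0002,   0.0047,   0.    ]), 'position': array([ 0.1833, -0.4916,  0.2307]), 'orientation': array([[ 0.937 ,  0.3493, -0.0003],
       [ 0.3493, -0.937 ,  0.0013],
       [ 0.0002, -0.0014, -1.    ]]), 'contact_force': array([ 0.3803, -0.0063, -0.3856]), 'torque': array([ 0.0265, -0.0044, -0.0146]), 'opening': 0.9953397216328849}
```

View pics/scene0.png

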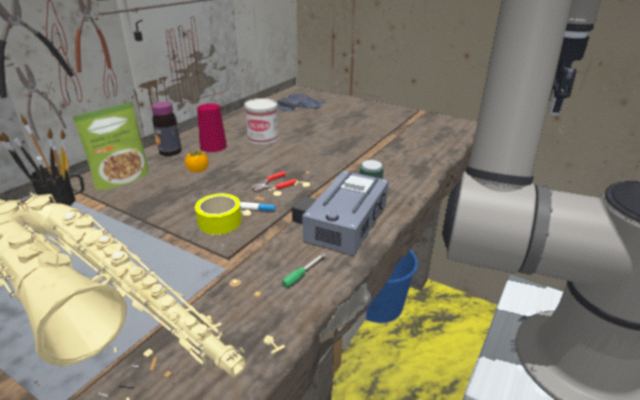

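View pics/top0.png

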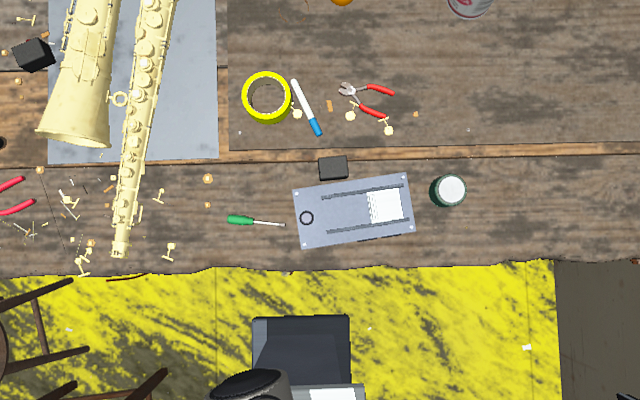

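Run:
```python
import cv2
a=cv2.imread('pics/top0.png')[160:260,280:480]; cv2.imwrite('pics/top0c.png',cv2.resize(a,None,fx=4,fy=4,interpolation=cv2.INTER_CUBIC))
a=cv2.imread('pics/scene0.png')[150:260,280:400]; cv2.imwrite('pics/scene0c.png',cv2.resize(a,None,fx=5,fy=5,interpolation=cv2.INTER_CUBIC))
```

```text
(no output)
```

View pics/top0c.png

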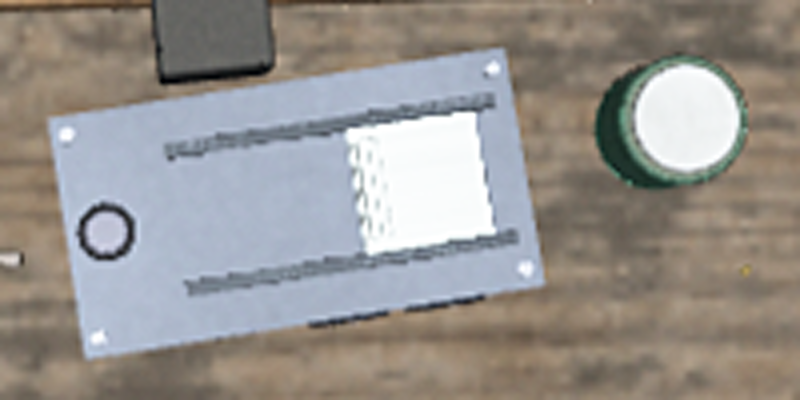

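View pics/scene0c.png

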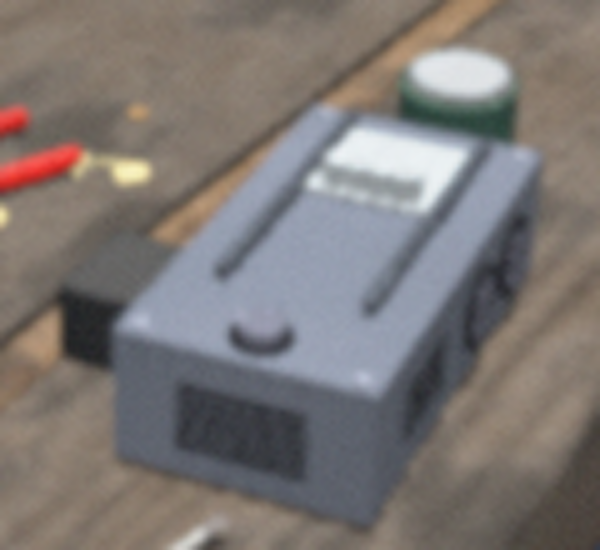

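```bash
cat > loc.py <<'E'
from h import *
np.set_printoptions(precision=4,suppress=True)
t=pickle.load(open('pics/top0.pkl','rb')); s=pickle.load(open('pics/scene0.pkl','rb'))
def ray(c,u,v):
    p=world(c,u,v,1.0); o=np.array(c['T'])[:3,3]; d=p-o; return o,d
def atz(c,u,v,z):
    o,d=ray(c,u,v); return o+d*(z-o[2])/d[2]
def tri(a,b):
    A=[];B=[]
    for o,d in (a,b):
        d=d/np.linalg.norm(d); P=np.eye(3)-np.outer(d,d); A.append(P);B.append(P@o)
    return np.linalg.lstsq(np.vstack(A),np.hstack(B),rcond=None)[0]
E
python3 - <<'E'
from loc import *
T=lambda x,y:(280+(x+.5)/4-.5,160+(y+.5)/4-.5)
S=lambda x,y:(280+(x+.5)/5-.5,150+(y+.5)/5-.5)
tc={'TL':(50,118),'TR':(504,48),'BR':(545,285),'BL':(87,358)}
sc={'TL':(116,330),'TR':(322,105),'BR':(543,155),'BL':(380,402)}
for k in tc:
    a=T(*tc[k]);b=S(*sc[k])
    print(k,atz(t,*a,.07),atz(s,*b,.07),tri(ray(t,*a),ray(s,*b)))
print('start',atz(t,*T(106,231),.0795),atz(s,*S(262,328),.0795))
d=t['z_map']
pts=np.array([world(t,u,v) for v in range(165,255) for u in range(285,420) if d[v,u]>0])
px=[(u,v) for v in range(165,255) for u in range(285,420) if d[v,u]>0]
import collections
m=(pts[:,2]>.06)&(pts[:,2]<.1)
print(m.sum(), np.median(pts[m,2]))
# z image
im=np.zeros((90,135));
for (u,v),p in zip(px,pts): im[v-165,u-285]=p[2]
o=cv2.applyColorMap(np.clip((im-.055)/.045*255,0,255).astype(np.uint8),2)
cv2.imwrite('pics/z0.png',cv2.resize(o,None,fx=5,fy=5,interpolation=0))
r=cv2.minAreaRect(pts[m][:,:2].astype(np.float32)*1000);print(r)
h=pts[:,2]>.083; print(h.sum(),pts[h].mean(0)); print(cv2.minAreaRect(pts[h][:,:2].astype(np.float32)*1000))
E
```

```text
TL [ 0.5585 -0.021   0.07  ] [ 0.5569 -0.021   0.07  ] [ 0.558  -0.0213  0.0696]
TR [ 0.5881 -0.2476  0.07  ] [ 0.5858 -0.251   0.07  ] [ 0.5863 -0.2481  0.0712]
BR [ 0.4697 -0.2633  0.07  ] [ 0.4696 -0.2633  0.07  ] [ 0.4696 -0.2633  0.07  ]
BL [ 0.4401 -0.0366  0.07  ] [ 0.438  -0.0343  0.07  ] [ 0.4396 -0.0367  0.068 ]
start [ 0.5016 -0.0475  0.0795] [ 0.4986 -0.043   0.0795]
6998 0.06982863925855343
((514.8279418945312, -142.38002014160156), (120.12567138671875, 230.73370361328125), 7.521522045135498)
131 [ 0.5191 -0.1772  0.0867]
((521.6193237304688, -119.82926940917969), (132.0797119140625, 46.68535614013672), 88.41048431396484)
```

View pics/z0.png

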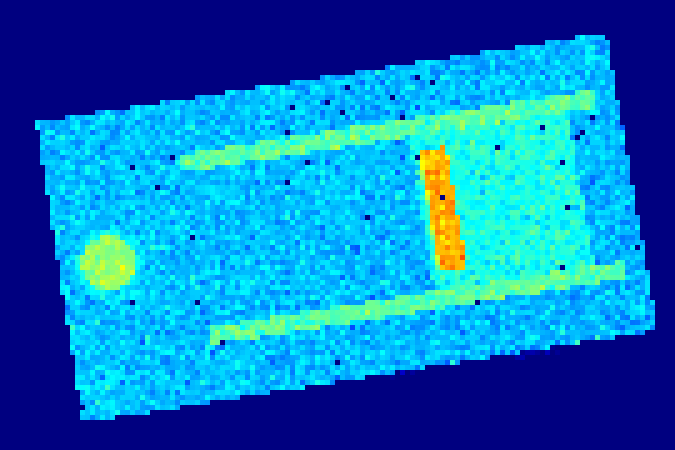

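```bash
cat > go.py <<'E'
import sys; from h import *
from scipy.spatial.transform import Rotation as R
np.set_printoptions(precision=4,suppress=True)
th=0.1303; O=np.array([.5147,-.1424,0]); ux=np.array([np.cos(th),np.sin(th),0]); uy=np.array([-np.sin(th),np.cos(th),0]); U=np.c_[ux,uy,[0,0,1]]
RT=np.c_[uy,ux,[0,0,-1]]
s=env.get_state(); p=s['position']; Rt=s['orientation']
print('t',s['time'],'unit xyz mm',U.T@(p-O)*1000,'F unit',U.T@s['contact_force'],'q',s['joint_positions'],'open',s['opening'])
if len(sys.argv)>3:
    tgt=O+U@(np.array(list(map(float,sys.argv[1:4])))/1000)
    print('shift',Rt.T@(tgt-p)*1000)
print('rot',R.from_matrix(Rt.T@RT).as_rotvec(degrees=True))
E
python3 go.py 0 -68 130
```

```text
t 0.1 unit xyz mm [-373.9409 -303.1521  230.7087] F unit [ 0.3763 -0.0557 -0.3856] q [-1.36    0.3426  1.5249  0.      1.2754 -0.146 ] open 0.9953397216328849
shift [ 417.1777 -145.0311  100.9915]
rot [ -0.0576  -0.0622 -77.0221]
```

servo_tool([
  [[417, -145, 80], [0, 0, -77], 0],
  [[417, -145, 80], [0, 0, -77], 0],
  [[417, -145, 80], [0, 0, -77], 0],
  [[417, -145, 80], [0, 0, -77], 0],
  [[417, -145, 80], [0, 0, -77], 0],
  [[417, -145, 80], [0, 0, -77], 0],
  [[417, -145, 80], [0, 0, -77], 0],
  [[417, -145, 80], [0, 0, -77], 0],
], force=40)

```text
time: 0.9
position: [0.4878, -0.2393, 0.1594]
orientation: [[0.008, 1.0, -0.0], [1.0, -0.008, 0.0], [0.0, -0.0, -1.0]]
contact_force: [1.0, -0.6, 0.3]
opening: -0.003
```

```bash
python3 go.py 0 -68 150
```

```text
t 0.9 unit xyz mm [-39.3019 -92.6001 159.3827] F unit [ 0.8893 -0.7304  0.3468] q [-0.5971  0.4425  1.5798 -0.0002  1.1197 -0.5893] open -0.003234801376105306
shift [29.7743 35.5465  9.369 ]
rot [-0.0242 -0.0044 -7.9101]
```

servo_tool([
  [[0, 0, 0], [0, 0, 0], 0],
  [[0, 0, 0], [0, 0, 0], 0],
  [[0, 0, 0], [0, 0, 0], 0],
])

```text
time: 1.2
position: [0.4859, -0.2416, 0.1599]
orientation: [[0.016, 1.0, -0.001], [1.0, -0.016, -0.0], [-0.0, -0.001, -1.0]]
contact_force: [0.6, -0.0, 0.0]
opening: -0.0
```

```bash
python3 go.py 0 -68 110
```

```text
t 1.2 unit xyz mm [-41.3955 -94.5763 159.8963] F unit [ 0.6131 -0.1171  0.0008] q [-0.6023  0.4409  1.5809 -0.0005  1.1202 -0.5865] open -3.416298350717244e-05
shift [32.3176 37.1229 49.8698]
rot [-0.0339  0.0064 -8.356 ]
```

servo_tool([
  [[32.3, 37.1, 30], [0, 0, -8.4], 0],
  [[32.3, 37.1, 50], [0, 0, -8.4], 0],
  [[32.3, 37.1, 50], [0, 0, -8.4], 0],
  [[32.3, 37.1, 50], [0, 0, -8.4], 0],
  [[32.3, 37.1, 50], [0, 0, -8.4], 0],
])

```text
time: 1.7
position: [0.524, -0.2108, 0.1115]
orientation: [[-0.13, 0.992, 0.002], [0.992, 0.13, -0.001], [-0.002, 0.002, -1.0]]
contact_force: [-0.8, 0.0, 0.0]
opening: -0.001
```

```bash
python3 go.py 0 -68 81
python3 - <<'E'
from h import *
for n in ['scene','top']: cap(n,n+'1')
a=cv2.imread('pics/top1.png')[140:270,270:480]; b=cv2.imread('pics/scene1.png')[120:260,270:420]
cv2.imwrite('pics/t1c.png',cv2.resize(a,None,fx=3.5,fy=3.5)); cv2.imwrite('pics/s1c.png',cv2.resize(b,None,fx=4,fy=4))
E
```

```text
t 1.7 unit xyz mm [  0.3359 -69.0456 111.4855] F unit [-0.7588  0.1027  0.0246] q [-0.518   0.5317  1.5764 -0.0004  1.0313 -0.6481] open -0.0008425357268118673
shift [ 1.0939 -0.3842 30.4832]
rot [ 0.0907  0.091  -0.0027]
```

View pics/s1c.png

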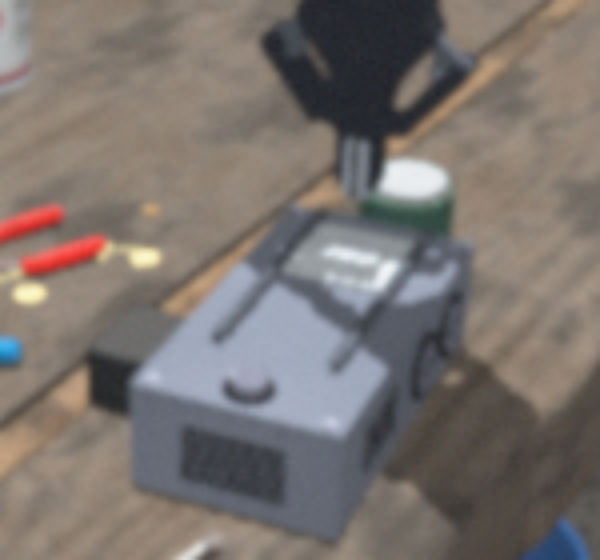

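View pics/t1c.png

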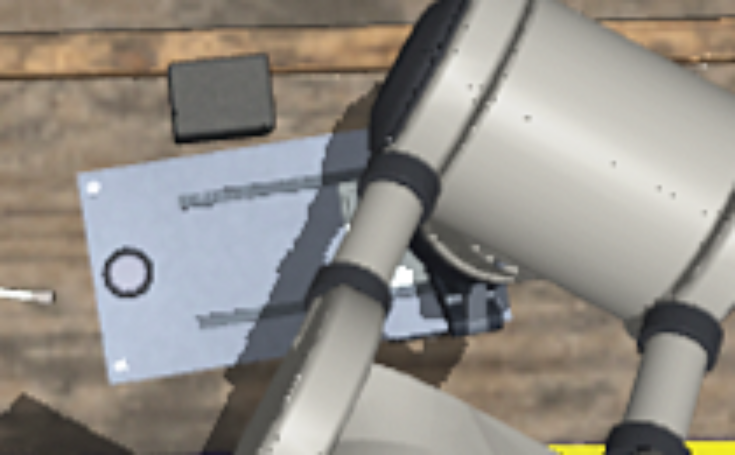

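servo_tool([
  [[0, 0, 15], [0, 0, 0], 0],
  [[0, 0, 28], [0, 0, 0], 0],
  [[0, 0, 30], [0, 0, 0], 0],
  [[0, 0, 30], [0, 0, 0], 0],
])

```text
time: 2.2
position: [0.5239, -0.2093, 0.0798]
orientation: [[-0.132, 0.991, -0.001], [0.991, 0.132, 0.0], [0.0, -0.001, -1.0]]
contact_force: [-0.2, -0.3, 0.2]
opening: 0.001
```

```bash
python3 go.py 0 -56 80
python3 - <<'E'
from h import *
for n in ['scene']: cap(n,n+'2')
b=cv2.imread('pics/scene2.png')[120:260,270:420]
cv2.imwrite('pics/s2c.png',cv2.resize(b,None,fx=4,fy=4))
E
```

```text
t 2.2 unit xyz mm [  0.3884 -67.492   79.7583] F unit [-0.1938 -0.2846  0.2321] q [-0.5159  0.5726  1.6066 -0.0001  0.9632 -0.6481] open 0.0008485831378826413
shift [11.4928 -0.3656 -0.2365]
rot [-0.0397 -0.0247  0.1144]
```

View pics/s2c.png

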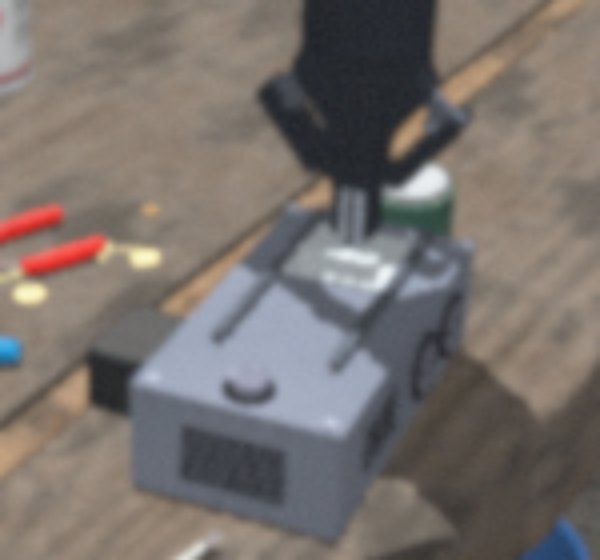

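servo_tool([
  [[6, 0, 0], [0, 0, 0], 0],
  [[10, 0, 0], [0, 0, 0], 0],
  [[13, 0, 0], [0, 0, 0], 0],
  [[17, 0, 0], [0, 0, 0], 0],
  [[22, 0, 0], [0, 0, 0], 0],
  [[27, 0, 0], [0, 0, 0], 0],
  [[32, 0, 0], [0, 0, 0], 0],
  [[37, 0, 0], [0, 0, 0], 0],
])

```text
time: 3.05
position: [0.5194, -0.1722, 0.0801]
orientation: [[-0.132, 0.991, 0.001], [0.991, 0.132, -0.0], [-0.0, 0.0, -1.0]]
contact_force: [-0.4, -1.9, 0.7]
opening: 0.004
```

```bash
python3 go.py 0 5 80
```

```text
t 3.05 unit xyz mm [  0.7665 -30.1624  80.1419] F unit [-0.6746 -1.8328  0.6691] q [-0.4602  0.5461  1.657  -0.0001  0.9379 -0.5928] open 0.0035597393082311716
shift [35.1641 -0.6844  0.1273]
rot [0.0277 0.0232 0.1338]
```

Force −1.8 N matches shutter friction. Continue slowly.

servo_tool([
  [[5, 0, 0], [0, 0, 0], 0],
  [[10, 0, 0], [0, 0, 0], 0],
  [[15, 0, 0], [0, 0, 0], 0],
  [[20, 0, 0], [0, 0, 0], 0],
  [[25, 0, 0], [0, 0, 0], 0],
  [[30, -0.5, 0], [0, 0, 0], 0],
  [[34, -0.5, 0], [0, 0, 0], 0],
  [[36, -0.5, 0], [0, 0, 0], 0],
])

```text
time: 3.85
position: [0.5139, -0.1364, 0.0799]
orientation: [[-0.133, 0.991, -0.0], [0.991, 0.133, 0.0], [0.0, -0.0, -1.0]]
contact_force: [1.4, -1.8, 0.8]
opening: -0.001
```

```bash
python3 go.py 0 10 80
```

```text
t 3.85 unit xyz mm [-0.0592  6.0419 79.9122] F unit [ 1.1742 -1.9685  0.7592] q [-0.4037  0.5238  1.7009 -0.      0.9171 -0.5366] open -0.0010174126037917894
shift [ 3.958   0.0694 -0.0874]
rot [-0.0117 -0.0056  0.1489]
```

servo_tool([
  [[1, 0, 0], [0, 0, 0], 0],
  [[2, 0, 0], [0, 0, 0], 0],
  [[2, 0, 0], [0, 0, 0], 0],
])

```text
time: 4.15
position: [0.5136, -0.1348, 0.0799]
orientation: [[-0.132, 0.991, -0.0], [0.991, 0.132, 0.0], [0.0, -0.0, -1.0]]
contact_force: [1.2, -0.2, 1.0]
opening: 0.004
```

servo_tool([
  [[1, 0, 0], [0, 0, 0], 0],
  [[1, 0, 0], [0, 0, 0], 0],
])

```text
time: 4.35
position: [0.5134, -0.1339, 0.0799]
orientation: [[-0.132, 0.991, -0.0], [0.991, 0.132, 0.0], [0.0, -0.0, -1.0]]
contact_force: [0.0, -1.0, 0.7]
opening: -0.005
```

servo_tool([
  [[1, 0, 0], [0, 0, 0], 0],
  [[1, 0, 0], [0, 0, 0], 0],
])

```text
time: 4.55
position: [0.5133, -0.1329, 0.0799]
orientation: [[-0.132, 0.991, -0.0], [0.991, 0.132, 0.0], [0.0, -0.0, -1.0]]
contact_force: [0.2, -1.3, -1.2]
opening: -0.0
```

```bash
python3 go.py 0 10 80
```

```text
t 4.55 unit xyz mm [-0.1315  9.6231 79.9055] F unit [ 0.0047 -1.3597 -1.2185] q [-0.3978  0.5218  1.7048 -0.0001  0.9153 -0.5303] open -0.0003144642158299894
shift [ 0.3766  0.1323 -0.0945]
rot [-0.0165 -0.0042  0.1303]
```

servo_tool([
  [[0.7, 0, 0], [0, 0, 0], 0],
  [[0.7, 0, 0], [0, 0, 0], 0],
])

```text
time: 4.75
position: [0.5133, -0.1326, 0.0799]
orientation: [[-0.132, 0.991, -0.0], [0.991, 0.132, -0.001], [-0.001, -0.0, -1.0]]
contact_force: [0.0, -3.8, -1.1]
opening: 0.003
```

servo_tool([
  [[0.7, 0, 0], [0, 0, 0], 0],
  [[0.7, 0, 0], [0, 0, 0], 0],
])

```text
time: 4.95
position: [0.5133, -0.1326, 0.0799]
orientation: [[-0.132, 0.991, 0.0], [0.991, 0.132, -0.002], [-0.002, -0.0, -1.0]]
contact_force: [0.0, -7.3, -1.8]
opening: -0.001
```

```bash
python3 go.py 0 10 80
python3 - <<'E'
from h import *
for n in ['scene','top']: cap(n,n+'3')
a=cv2.imread('pics/top3.png')[140:270,270:480]; b=cv2.imread('pics/scene3.png')[120:260,270:420]
cv2.imwrite('pics/t3c.png',cv2.resize(a,None,fx=3.5,fy=3.5)); cv2.imwrite('pics/s3c.png',cv2.resize(b,None,fx=4,fy=4))
E
```

```text
t 4.95 unit xyz mm [-0.0879  9.9331 79.9471] F unit [-0.9084 -7.2811 -1.8331] q [-0.3964  0.5212  1.7058 -0.0019  0.9137 -0.5281] open -0.0005861055694846114
shift [ 0.0666  0.0881 -0.053 ]
rot [-0.0015  0.0981  0.1426]
```

View pics/s3c.png

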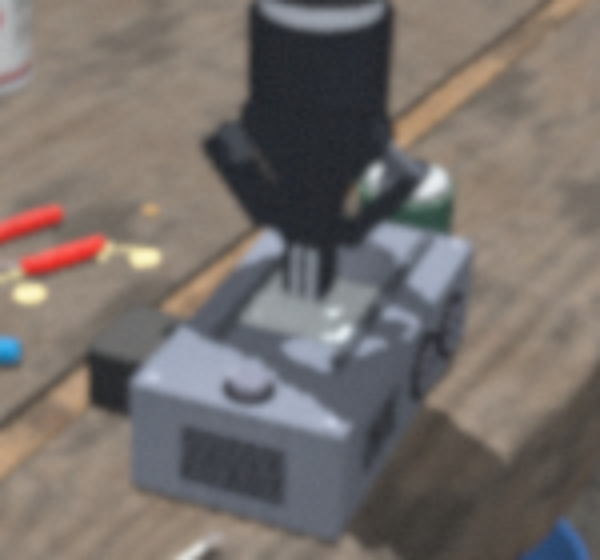

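View pics/t3c.png

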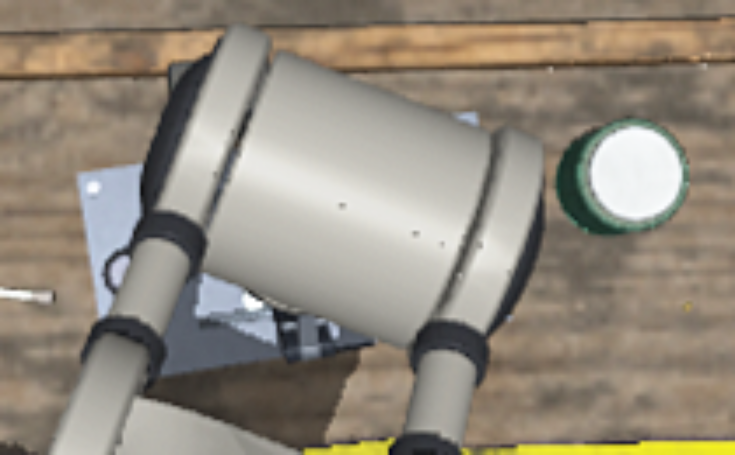

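servo_tool([
  [[-5, 0, 0], [0, 0, 0], 0],
  [[-10, 0, -5], [0, 0, 0], 0],
  [[-35, 0, -30], [0, 0, 0], 0],
  [[-76, 0, -30], [0, 0, 0], 0],
  [[-76, 0, -30], [0, 0, 0], 0],
  [[-76, 0, -30], [0, 0, 0], 0],
  [[-76, 0, -30], [0, 0, 0], 0],
])

```text
time: 5.75
position: [0.5228, -0.206, 0.1097]
orientation: [[-0.132, 0.991, -0.001], [0.991, 0.132, 0.001], [0.001, -0.001, -1.0]]
contact_force: [0.0, -0.3, -0.6]
opening: -0.001
```

```bash
python3 go.py 0 -65 60
python3 - <<'E'
from h import *
for n in ['scene','top']: cap(n,n+'4')
a=cv2.imread('pics/top4.png')[140:270,270:480]; b=cv2.imread('pics/scene4.png')[120:260,270:420]
cv2.imwrite('pics/t4c.png',cv2.resize(a,None,fx=3.5,fy=3.5)); cv2.imwrite('pics/s4c.png',cv2.resize(b,None,fx=4,fy=4))
E
```

```text
t 5.75 unit xyz mm [ -0.1825 -64.0967 109.6844] F unit [-0.0071 -0.3163 -0.554 ] q [-0.5119  0.5311  1.5834  0.0005  1.0285 -0.6449] open -0.0006260591075020026
shift [-0.9662  0.2258 49.683 ]
rot [-0.0526 -0.072   0.1387]
```

View pics/s4c.png

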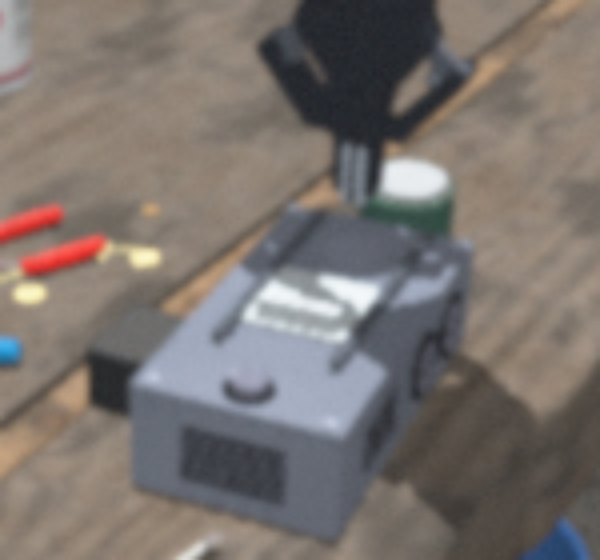

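View pics/t4c.png

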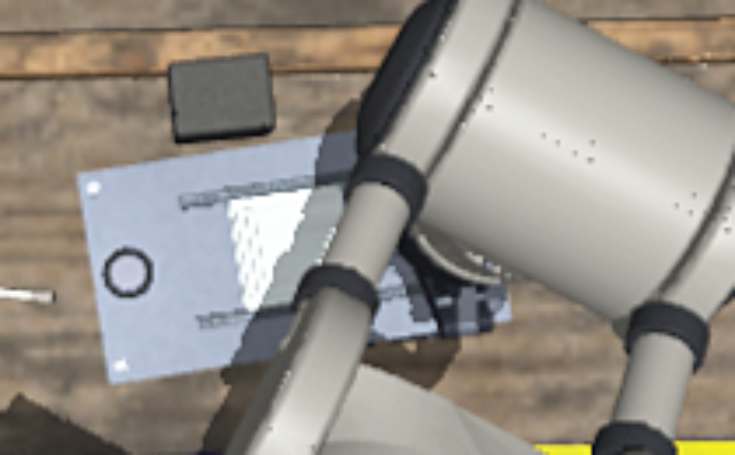

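servo_tool([
  [[-1, 0, 20], [0, 0, 0], 0],
  [[-1, 0, 35], [0, 0, 0], 0],
  [[-1, 0, 45], [0, 0, 0], 0],
  [[-1, 0, 53], [0, 0, 0], 0],
  [[-1, 0, 58], [0, 0, 0], 0],
  [[-1, 0, 60], [0, 0, 0], 0],
  [[-1, 0, 60], [0, 0, 0], 0],
])

```text
time: 6.55
position: [0.5235, -0.2079, 0.05]
orientation: [[-0.132, 0.991, 0.0], [0.991, 0.132, -0.0], [-0.0, 0.0, -1.0]]
contact_force: [-0.1, 0.7, -0.2]
opening: 0.003
```

```bash
python3 go.py 0 -65 41
python3 - <<'E'
from h import *
for n in ['scene']: cap(n,n+'5')
b=cv2.imread('pics/scene5.png')[120:260,270:420]
cv2.imwrite('pics/s5c.png',cv2.resize(b,None,fx=4,fy=4))
E
```

```text
t 6.55 unit xyz mm [  0.2595 -66.0739  50.0412] F unit [-0.0071  0.7317 -0.2152] q [-0.514   0.6122  1.6341 -0.0001  0.8952 -0.6466] open 0.00261881860714415
shift [ 1.0758 -0.2578  9.041 ]
rot [0.0055 0.0084 0.1366]
```

View pics/s5c.png

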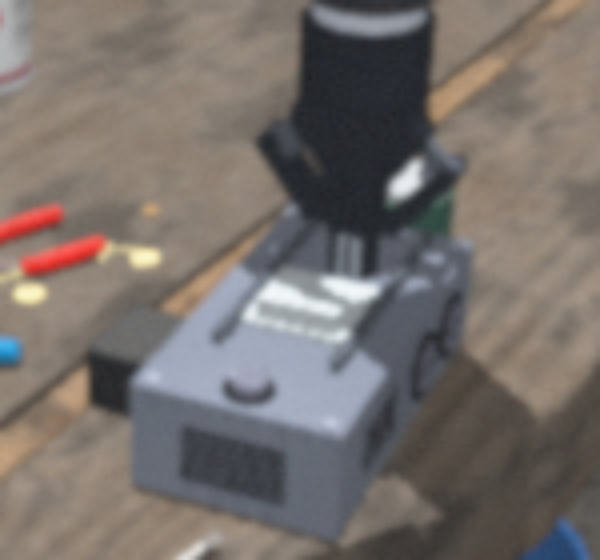

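servo_tool([
  [[1, 0, 3], [0, 0, 0], 0],
  [[1, 0, 5], [0, 0, 0], 0],
  [[1, 0, 6], [0, 0, 0], 0],
  [[1, 0, 6], [0, 0, 0], 0],
])

```text
time: 7.0
position: [0.5235, -0.2069, 0.0441]
orientation: [[-0.132, 0.991, 0.0], [0.991, 0.132, -0.0], [-0.0, 0.0, -1.0]]
contact_force: [-0.5, -0.4, 2.3]
opening: -0.0
```

servo_tool([
  [[0, 0, 1], [0, 0, 0], 0],
  [[0, 0, 2], [0, 0, 0], 0],
  [[0, 0, 2], [0, 0, 0], 0],
])

```text
time: 7.3
position: [0.5235, -0.2069, 0.0421]
orientation: [[-0.132, 0.991, 0.0], [0.991, 0.132, -0.0], [-0.0, 0.0, -1.0]]
contact_force: [-0.6, 1.3, 4.3]
opening: -0.0
```

```bash
python3 go.py 0 -65 41
```

```text
t 7.3 unit xyz mm [  0.3637 -65.1195  42.0965] F unit [-0.3907  1.381   4.3436] q [-0.5126  0.623   1.6413  0.0001  0.8768 -0.6452] open -0.000161370646494149
shift [ 0.1206 -0.3639  1.0963]
rot [0.0257 0.0158 0.1315]
```

servo_tool([
  [[0, 0, 1], [0, 0, 0], 0],
  [[0, 0, 1.5], [0, 0, 0], 0],
  [[0, 0, 1.5], [0, 0, 0], 0],
])

```text
time: 7.6
position: [0.5235, -0.2069, 0.041]
orientation: [[-0.132, 0.991, 0.001], [0.991, 0.132, -0.0], [-0.0, 0.001, -1.0]]
contact_force: [-0.9, 1.8, 6.7]
opening: -0.001
```

servo_tool([
  [[0, 0, 1], [0, 0, 0], 0],
  [[0, 0, 1], [0, 0, 0], 0],
  [[0, 0, 1], [0, 0, 0], 0],
])

```text
time: 7.9
position: [0.5236, -0.207, 0.0408]
orientation: [[-0.132, 0.991, 0.001], [0.991, 0.132, -0.001], [-0.001, 0.001, -1.0]]
contact_force: [-2.5, 2.6, 13.7]
opening: -0.002
```

servo_tool([
  [[0, 0, -4], [0, 0, 0], 0],
  [[0, 0, -10], [0, 0, 0], 0],
  [[0, 0, -25], [0, 0, 0], 0],
  [[0, 0, -50], [0, 0, 0], 0],
  [[0, 0, -72], [0, 0, 0], 0],
  [[0, 0, -72], [0, 0, 0], 0],
  [[0, 0, -72], [0, 0, 0], 0],
])

```text
time: 8.6
position: [0.523, -0.2069, 0.1112]
orientation: [[-0.132, 0.991, -0.0], [0.991, 0.132, -0.0], [-0.0, -0.0, -1.0]]
contact_force: [0.4, -0.0, 0.0]
opening: 0.002
```

```bash
python3 go.py 0 54 115
python3 - <<'E'
from h import *
for n in ['scene','top']: cap(n,n+'6')
a=cv2.imread('pics/top6.png')[140:270,270:480]; b=cv2.imread('pics/scene6.png')[120:260,270:420]
cv2.imwrite('pics/t6c.png',cv2.resize(a,None,fx=3.5,fy=3.5)); cv2.imwrite('pics/s6c.png',cv2.resize(b,None,fx=4,fy=4))
E
```

```text
t 8.6 unit xyz mm [ -0.1554 -65.0058 111.1992] F unit [ 0.3933 -0.0516  0.0467] q [-0.5128  0.5295  1.5815 -0.0003  1.031  -0.6452] open 0.0023492542141787974
shift [119.0049   0.4295  -3.8064]
rot [-0.0237  0.0026  0.1327]
```

View pics/s6c.png

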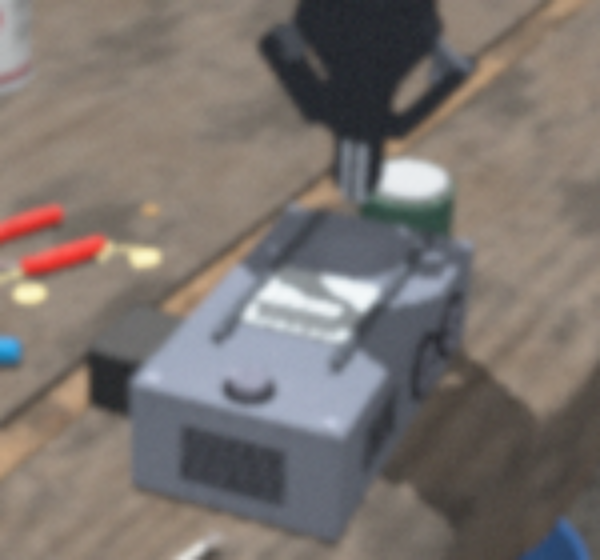

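servo_tool([
  [[40, 0, -4], [0, 0, 0], 0],
  [[80, 0, -4], [0, 0, 0], 0],
  [[110, 0, -4], [0, 0, 0], 0],
  [[120, 0, -4], [0, 0, 0], 0],
  [[120, 0.4, -4], [0, 0, 0], 0],
  [[120, 0.4, -4], [0, 0, 0], 0],
  [[120, 0.4, -4], [0, 0, 0], 0],
])

```text
time: 9.4
position: [0.5081, -0.0892, 0.1152]
orientation: [[-0.131, 0.991, -0.0], [0.991, 0.131, -0.0], [-0.0, -0.0, -1.0]]
contact_force: [0.7, 0.2, -0.1]
opening: 0.001
```

```bash
python3 go.py 0 54 80
```

```text
t 9.4 unit xyz mm [  0.3971  53.6439 115.1977] F unit [ 0.7381  0.0574 -0.0987] q [-0.3221  0.4509  1.7097 -0.0004  0.9808 -0.4533] open 0.0012735662249572337
shift [ 0.3693 -0.3935 35.1976]
rot [-0.0051  0.0208  0.0625]
```

servo_tool([
  [[0.4, 0, 15], [0, 0, 0], 0],
  [[0.4, 0, 28], [0, 0, 0], 0],
  [[0.4, 0, 35], [0, 0, 0], 0],
  [[0.4, 0, 35], [0, 0, 0], 0],
  [[0.4, 0, 35], [0, 0, 0], 0],
])

```text
time: 9.9
position: [0.5081, -0.0881, 0.0807]
orientation: [[-0.131, 0.991, 0.0], [0.991, 0.131, -0.0], [-0.0, 0.0, -1.0]]
contact_force: [-0.1, -0.3, 0.1]
opening: -0.001
```

```bash
python3 go.py 0 42 80
python3 - <<'E'
from h import *
for n in ['scene']: cap(n,n+'7')
b=cv2.imread('pics/scene7.png')[120:260,270:420]
cv2.imwrite('pics/s7c.png',cv2.resize(b,None,fx=4,fy=4))
E
```

```text
t 9.9 unit xyz mm [ 0.4873 54.7464 80.6799] F unit [-0.0966 -0.2998  0.122 ] q [-0.3203  0.499   1.7457 -0.0001  0.8966 -0.4521] open -0.0005662791383135474
shift [-12.7454  -0.5075   0.6828]
rot [0.0165 0.0139 0.0898]
```

View pics/s7c.png

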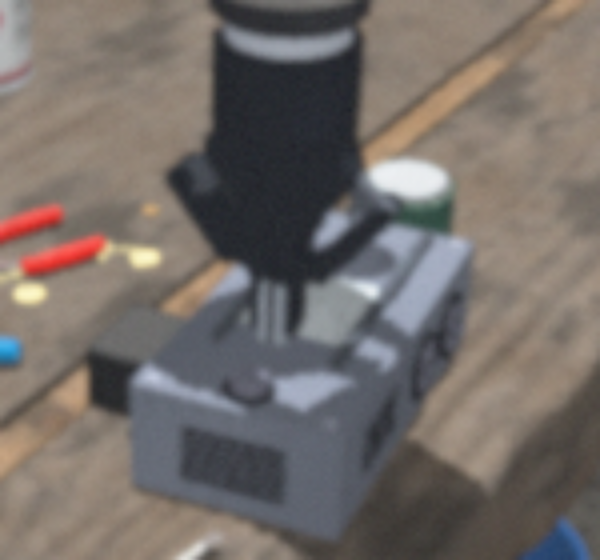

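servo_tool([
  [[-6, 0, 0.5], [0, 0, 0], 0],
  [[-10, -0.3, 0.5], [0, 0, 0], 0],
  [[-13, -0.3, 0.5], [0, 0, 0], 0],
  [[-18, -0.3, 0.5], [0, 0, 0], 0],
  [[-23, -0.3, 0.5], [0, 0, 0], 0],
  [[-28, -0.3, 0.5], [0, 0, 0], 0],
  [[-33, -0.3, 0.5], [0, 0, 0], 0],
  [[-38, -0.3, 0.5], [0, 0, 0], 0],
])

```text
time: 10.75
position: [0.5126, -0.1256, 0.08]
orientation: [[-0.132, 0.991, 0.0], [0.991, 0.132, -0.0], [-0.0, 0.0, -1.0]]
contact_force: [-0.0, 2.2, 1.8]
opening: -0.0
```

servo_tool([
  [[-5, 0, 0], [0, 0, 0], 0],
  [[-10, 0, 0], [0, 0, 0], 0],
  [[-15, 0, 0], [0, 0, 0], 0],
  [[-20, 0, 0], [0, 0, 0], 0],
  [[-25, 0, 0], [0, 0, 0], 0],
  [[-30, 0, 0], [0, 0, 0], 0],
  [[-34, 0, 0], [0, 0, 0], 0],
  [[-36, 0, 0], [0, 0, 0], 0],
])

```text
time: 11.55
position: [0.5173, -0.1614, 0.08]
orientation: [[-0.132, 0.991, -0.0], [0.991, 0.132, -0.0], [-0.0, -0.0, -1.0]]
contact_force: [0.0, 0.7, 1.2]
opening: -0.001
```

```bash
python3 go.py 0 -24 80
```

```text
t 11.55 unit xyz mm [  0.1166 -19.1315  79.9518] F unit [0.1339 0.6421 1.1814] q [-0.4437  0.5387  1.6719 -0.0002  0.9309 -0.5759] open -0.0009186583631592637
shift [-4.8682 -0.1263 -0.0474]
rot [-0.0018  0.0093  0.1143]
```

servo_tool([
  [[-2, 0, 0], [0, 0, 0], 0],
  [[-4, 0, 0], [0, 0, 0], 0],
  [[-4.3, 0, 0], [0, 0, 0], 0],
  [[-4.3, 0, 0], [0, 0, 0], 0],
])

```text
time: 11.95
position: [0.5178, -0.1652, 0.0799]
orientation: [[-0.132, 0.991, -0.0], [0.991, 0.132, -0.0], [-0.0, -0.0, -1.0]]
contact_force: [-0.3, 1.4, 0.1]
opening: -0.001
```

servo_tool([
  [[-0.7, 0, 0], [0, 0, 0], 0],
  [[-0.7, 0, 0], [0, 0, 0], 0],
])

```text
time: 12.15
position: [0.5179, -0.1658, 0.0799]
orientation: [[-0.132, 0.991, -0.0], [0.991, 0.132, -0.0], [0.0, -0.0, -1.0]]
contact_force: [-1.2, 1.5, 0.8]
opening: 0.003
```

servo_tool([
  [[-0.7, 0, 0], [0, 0, 0], 0],
  [[-0.7, 0, 0], [0, 0, 0], 0],
])

```text
time: 12.35
position: [0.518, -0.1665, 0.0799]
orientation: [[-0.132, 0.991, -0.0], [0.991, 0.132, 0.0], [0.0, -0.0, -1.0]]
contact_force: [-0.2, 1.4, 0.4]
opening: 0.001
```

```bash
python3 go.py 0 -24 80
```

```text
t 12.35 unit xyz mm [  0.1384 -24.2832  79.9194] F unit [0.0091 1.4457 0.3545] q [-0.4518  0.5421  1.6654  0.      0.9342 -0.5844] open 0.0009038751080524877
shift [ 0.2836 -0.1377 -0.0805]
rot [-0.0082 -0.0063  0.1326]
```

servo_tool([
  [[-0.7, 0, 0], [0, 0, 0], 0],
  [[-0.7, 0, 0], [0, 0, 0], 0],
])

```text
time: 12.55
position: [0.518, -0.1665, 0.0799]
orientation: [[-0.132, 0.991, -0.001], [0.991, 0.132, 0.001], [0.001, -0.0, -1.0]]
contact_force: [0.8, 4.9, 1.0]
opening: 0.0
```

servo_tool([
  [[-0.7, 0, 0], [0, 0, 0], 0],
  [[-0.7, 0, 0], [0, 0, 0], 0],
])

```text
time: 12.75
position: [0.518, -0.1666, 0.0799]
orientation: [[-0.132, 0.991, -0.001], [0.991, 0.132, 0.002], [0.002, -0.0, -1.0]]
contact_force: [0.6, 7.8, 2.3]
opening: -0.003
```

servo_tool([
  [[4, 0, 0], [0, 0, 0], 0],
  [[6, 0, -10], [0, 0, 0], 0],
  [[6, 0, -50], [0, 0, 0], 0],
  [[6, 0, -100], [0, 0, 0], 0],
  [[6, 0, -140], [0, 0, 0], 0],
  [[-30, -30, -150], [0, 0, 0], 0],
  [[-65, -65, -150], [0, 0, 0], 0],
  [[-100, -100, -150], [0, 0, 0], 0],
])

```text
time: 13.55
position: [0.4316, -0.2817, 0.2316]
orientation: [[-0.134, 0.991, 0.002], [0.991, 0.134, -0.003], [-0.003, 0.002, -1.0]]
contact_force: [-0.3, -1.0, 0.7]
opening: 0.002
```

servo_tool([
  [[-30, -30, 0], [0, 0, 0], 0],
  [[-60, -60, 0], [0, 0, 0], 0],
  [[-90, -90, 0], [0, 0, 0], 0],
  [[-120, -120, 0], [0, 0, 0], 0],
  [[-150, -150, 0], [0, 0, 0], 0],
  [[-150, -150, 0], [0, 0, 0], 0],
  [[-150, -150, 0], [0, 0, 0], 0],
  [[-150, -150, 0], [0, 0, 0], 0],
])

```text
time: 14.35
position: [0.3039, -0.4482, 0.2304]
orientation: [[-0.133, 0.991, 0.0], [0.991, 0.133, -0.0], [-0.0, 0.0, -1.0]]
contact_force: [-0.4, 0.6, -0.7]
opening: -0.001
```

```bash
python3 go.py
python3 - <<'E'
from h import *
from loc import *
c=cap('top','top8'); cap('scene','scene8')
a=cv2.imread('pics/top8.png')[160:260,280:480]; cv2.imwrite('pics/t8c.png',cv2.resize(a,None,fx=4,fy=4,interpolation=cv2.INTER_CUBIC))
b=cv2.imread('pics/scene8.png')[120:260,270:420]; cv2.imwrite('pics/s8c.png',cv2.resize(b,None,fx=4,fy=4))
for cc in (t,c):
    d=cc['z_map']; P=np.array([world(cc,u,v) for v in range(165,255) for u in range(285,420) if d[v,u]>0])
    m=(P[:,2]>.06)&(P[:,2]<.1); print(cv2.minAreaRect(P[m][:,:2].astype(np.float32)*1000))
    r=(P[:,2]>.0835)&(P[:,1]<-.1)&(P[:,1]>-.25); print(r.sum(),np.median(P[r],0))
E
```

```text
t 14.35 unit xyz mm [-248.7577 -275.8008  230.3795] F unit [-0.3482  0.6171 -0.7226] q [-1.1166  0.3728  1.4805  0.0001  1.288  -1.2496] open -0.0005050016353028293
rot [0.0118 0.0174 0.1564]
((514.8279418945312, -142.38002014160156), (120.12567138671875, 230.73370361328125), 7.521522045135498)
126 [ 0.5182 -0.1785  0.0867]
((514.829833984375, -142.28900146484375), (120.19628143310547, 230.47300720214844), 7.544845104217529)
126 [ 0.5199 -0.1815  0.0869]
```

View pics/t8c.png

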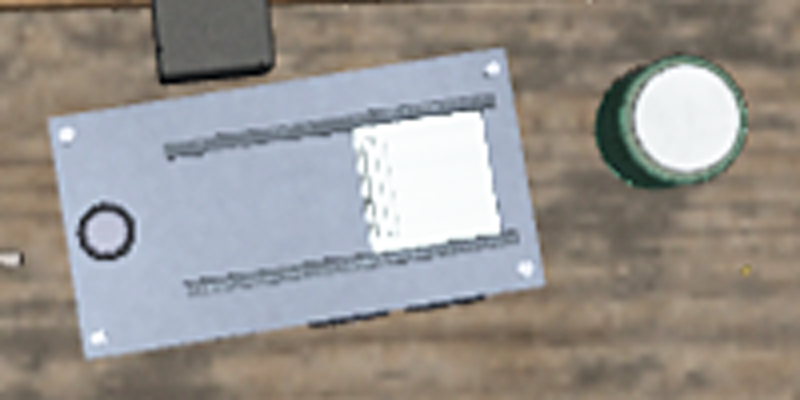

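View pics/s8c.png

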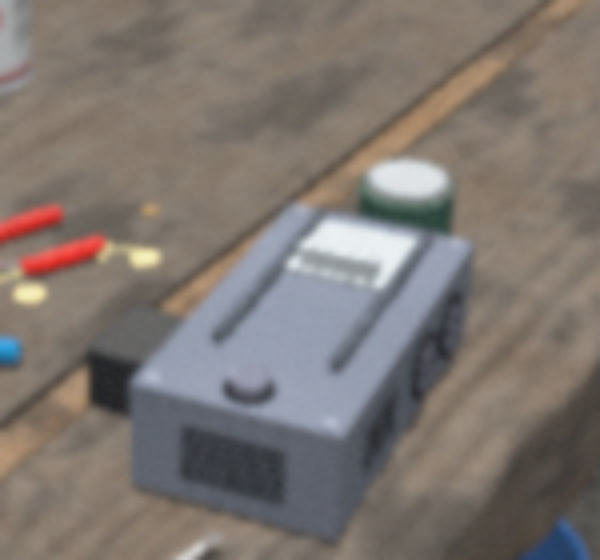

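```bash
python3 -c "
from cell import env; print(env.hand_in())"
```

```text
the job is handed in; nothing more can be done
None
```

The job is done and handed in at about 14.4 s. With the fingers shut, I did these in order:
- **Open:** I pushed the shutter by the side of its rib to the open stop. The force rose from about 1.5 N to 7 N with no more travel.
- **Reset key:** I pressed it to its bottom. The tip stopped at z = 0.041 m under 14 N. I then lifted clear so the key could rise.
- **Shut:** I pushed the rib's other face until the shutter met its shut stop at 8 N, then withdrew the arm.

**Last checks:**
- The final pictures put the unit within 0.1 mm of its starting place, and the tin and iron block look unmoved.
- The rib is within about 1 mm of where it should be when shut. It sits about 3 mm further towards shut than in the first picture, so the shutter seems to have started slightly ajar.
- I never touched the start key.
- I did not photograph the reset key after it rose. Contact force was about zero once I lifted off.
- Only the tip of the green driver shows in the last pictures I viewed. It looks unmoved, but I did not measure it.

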